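# Power up the edge-finishing bench

### The job

Power up the leather edge-finishing bench with light presses of a fingertip on three rocker switches: first the socket strip, so that it goes live with nothing switched on, then the downdraft extraction box, and last the edge burnisher, which must never run without extraction. Press the raised end of each rocker gently until it lies flat, and let go. Do not pick up or shove anything: the strip and the things lying about stay where they are.

Things in the scene. Friction and masses are not known exactly. Their poses are not given: they have to be found in the camera images.
- strip: the white socket strip, loose on the table nearest the robot, 58 x 250 mm and 40 mm tall, about 0.85 kg; three round sockets, two with black plugs that stand 30 mm above its top, and at the other end its rocker switch, 88 mm from the middle. Origin under its centre, y along its length towards the switch, z up
- strip_rocker_press (a point): the point to press: on the raised half of the socket strip's black rocker, on its centre line, 16 mm from the crease and 4 mm in from the raised end; moves with the rocker. Off: 51 mm above the table (the raised end 1.4 mm higher), its own +x axis level, from the crease to the raised end (along the strip, towards its nearer end). Fully on: 46 mm above the table, that half level, 3 mm above its grey frame
- strip_rocker (a joint): rocker angle of the socket strip: 0 off, 0.349 rad fully on (0.26 or more counts as on). Black, 40 x 22 mm, two 20 x 22 mm halves meeting in a crease at 160 degrees, in a 51 x 27 mm grey frame. Turns under about 4 N at the point to press, no spring, stays where it is left; pushed beyond flat it gives about 2 mm at 20 N; over 30 N is too rough
- downdraft: the downdraft extraction box, fixed: grey sheet metal, 280 (x) x 260 (y) x 85 mm tall, with a perforated aluminium deck, low shields round the deck's back and sides (168 mm above the table) and a plain front lip 82 mm deep with its rocker switch, 100 mm in front of the middle, 50 mm towards -y. Origin under its centre; its front faces -x
- downdraft_rocker_press (a point): the point to press: on the raised half of the extraction box's black rocker, on its centre line, 16 mm from the crease and 4 mm in from the raised end; moves with the rocker. Off: 96 mm above the table (the raised end 1.4 mm higher), its own +x axis level, from the crease to the raised end (away from the robot). Fully on: 91 mm above the table, that half level, 3 mm above its grey frame
- downdraft_rocker (a joint): rocker angle of the extraction box: 0 off, 0.349 rad fully on (0.26 or more counts as on). Black, 40 x 22 mm, two 20 x 22 mm halves meeting in a crease at 160 degrees, in a 51 x 27 mm grey frame. Turns under about 4 N at the point to press, no spring, stays where it is left; pushed beyond flat it gives about 2 mm at 20 N; over 30 N is too rough
- burnisher: the edge burnisher, fixed: a dark plinth 280 (x) x 220 (y) x 60 mm tall; across its rear half a finned motor, 209 mm tall, its front 10 mm behind the middle, with a grooved wooden head on the +y end and a sanding drum on the -y end. On the plinth's front: rocker switch 100 mm before the middle, 45 mm to +y; speed knob 44 mm tall, 95 mm to the switch's -y side. Origin under the centre; front faces -x
- burnisher_rocker_press (a point): the point to press: on the raised half of the burnisher's black rocker, on its centre line, 16 mm from the crease and 4 mm in from the raised end; moves with the rocker. Off: 71 mm above the table (the raised end 1.4 mm higher), its own +x axis level, from the crease to the raised end (towards the robot). Fully on: 66 mm above the table, that half level, 3 mm above its grey frame
- burnisher_rocker (a joint): rocker angle of the burnisher: 0 off, 0.349 rad fully on (0.26 or more counts as on). Black, 40 x 22 mm, two 20 x 22 mm halves meeting in a crease at 160 degrees, in a 51 x 27 mm grey frame. Turns under about 4 N at the point to press, no spring, stays where it is left; pushed beyond flat it gives about 2 mm at 20 N; over 30 N is too rough
- clip_a: a black binder clip, 32 x 20 mm and 16 mm tall, lying on the table a hand's breadth in front of the socket strip; origin on the table under its middle
- clip_b: a second black binder clip like the first, also in front of the socket strip; origin on the table under its middle
- punch: a revolving hole-punch plier, steel jaws and red handles, 210 x 90 mm and 33 mm tall, lying left of the socket strip; origin on the table under it
- bowl: a dark wooden bowl, 104 mm across and 36 mm tall, standing empty at the right; origin under its centre
- maul: a white poly maul standing on its 66 mm head, handle up, 198 mm tall, at the far left; origin under its centre
- awls: a wooden block 55 x 105 x 28 mm with two red-brown awls upright in it, 132 mm tall in all, at the far right; origin under its centre
- paddle: a wooden sanding paddle, 202 x 30 x 12 mm, lying on the perforated deck of the extraction box; origin under its middle
- tin: a round aluminium wax tin, 56 mm across and 24 mm tall, standing on the front lip of the extraction box, about 120 mm left of its switch; origin under its centre

How it is judged:
On the way, in this order (a step that is already met when the one before it is completed fails the run):
1. the socket strip is switched on, the other two switches still off (value of joint strip_rocker above 0.26 rad and value of joint each of downdraft_rocker, burnisher_rocker below 0.1 rad), for 0.1 s.
2. then the extraction box is switched on, the burnisher still off (value of joint each of strip_rocker, downdraft_rocker above 0.26 rad and value of joint burnisher_rocker below 0.1 rad), for 0.1 s.
3. last, the burnisher is switched on (value of joint each of strip_rocker, downdraft_rocker, burnisher_rocker above 0.26 rad), for 0.1 s.
At the end, for the whole second after the job is handed in: all three rockers are pressed flat (joint above 0.26 of 0.349 rad); the socket strip lies still within 30 mm of where it was, and every bystander is within 30 mm of where it was (all of step 3 and distance of each of strip, clip_a, clip_b, punch, bowl, maul, awls, paddle, tin from where it was at the start of the episode below 0.03 m and linear speed of strip below 0.02 m/s); the robot touches nothing.
It fails at once if the burnisher or the extraction is switched on before the socket strip (value of joint any of downdraft_rocker, burnisher_rocker above 0.26 rad and value of joint strip_rocker below 0.26 rad).
It fails at once if the burnisher is on while the extraction is off (value of joint burnisher_rocker above 0.26 rad and value of joint downdraft_rocker below 0.26 rad).
It fails at once if the strip or a machine is pressed or struck with more than 30 N (contact force between any of the fingers, the arm and strip above 30 N or contact force between any of the fingers, the arm and downdraft above 30 N or contact force between any of the fingers, the arm and burnisher above 30 N).
It fails at once if the socket strip is lifted, tipped or shoved more than 30 mm (distance of strip from where it was at the start of the episode above 0.03 m or angle between strip's own z axis and vertical above 0.2 rad or height (world z) of strip above 0.012 m).
It fails at once if a bystander is picked up or knocked more than 30 mm (distance of any of clip_a, clip_b, punch, bowl, maul, awls, paddle, tin from where it was at the start of the episode above 0.03 m).
It also fails if it takes over 56 s, if anything falls off the work surface, if the arm or the gripper's body presses on something with over 40 N, if the wrist force passes 120 N, or if a joint passes its speed limit or range.

### The arm

A 6-joint arm with a two-finger parallel gripper is mounted at the origin on the work surface. World frame = base frame: x ahead of the robot, y to its left, z up, the work surface at z = 0. Lengths are in m, angles in rad, forces in N, time in s.
With the tool pointing down it reaches from about 0.35 to 0.875 m from the base axis. Payload 15.5 kg.
Tool frame: the origin (TCP) lies at the very end of the fingers, on their centre line; the grasp point (between the pads) lies 19 mm behind it; z points along the fingers, y is the line along which they close (so a half turn about z gives the same grasp; the last joint's range is limited). The gripper opens to 85 mm and grips with 20 to 120 N. Pads are 22 mm wide; open, the fingers measure 114 mm over their backs; the gripper's body (76 mm by 85 mm) begins 54 mm behind the grasp point. The pads swing forward as they close: fully open they stand 13 mm farther back than shut.
Start: joints at [1.121, 0.494, 1.345, -0, 1.302, -0.096], TCP at [0.217, 0.586, 0.231] pointing down, gripper open.
Joint ranges: [-2.91, 2.91], [-0.82, 2.16], [0.22, 2.67], [-1.22, 4.37], [0.12, 2.79], [-3.08, 3.08]. Speed limits (rad/s): [1.89, 1.89, 2.57, 3.01, 3.01, 3.01].

### API

Orientations are given as [roll, pitch, yaw] about the fixed x, y, z axes, in that order (R = Rz(yaw) Ry(pitch) Rx(roll)).
In Python, from workcell import read_state, read_camera, get_calibration, finish_job, look_for, spot_point gives the robot as it stands.
- The arm moves only by the tool carry_out, never from a script. Its argument "increments" is a list that holds one entry, the list of rows, each a list of 5 numbers: the finger opening in mm, from 0 to 85.4, then the shift along the tool's x, y, z scaled (see below), then the turn about the tool's z scaled (see below). A call has 1 to 8 rows; each row shifts and turns the commanded pose from where the row before left it, along the tool's axes as they then stand; what a row does not reach is not made up. The controller multiplies each number of a shift by 2 cm and each number of a turn by 4 degrees. A row lasts 1/12 s, in which the tool goes at most 41.7 mm and 7.16 degrees, less where a joint would pass 70% of its speed; a pose out of reach is approached as far as the arm can. A call with a number of a shift or a turn outside -1 to 1 is refused whole. A call with a gripper value outside its range is refused whole. The fingers move at their own pace and stop on an object; "squeeze" is the grip in N (left out, the last holds). Time passes only in rows, so rows that do not move let the fingers close. It gives the time, the measured TCP pose, the force, the opening and the grip force at its end, in the units of the state.
- read_state(): the state, without advancing time (a new reading comes with each control period).
- read_camera(name): name is "scene" or "top" or "wrist"; returns (picture, depth): 384x512x3 uint8, red, green, blue; 384x512 float32, m along the optical axis (not along the pixel's ray), 0 where there is no reading.
- get_calibration(name): a dict with "vertical_fov" (degrees; the focal length in pixels is half the picture's height over the tangent of half this angle, whatever the lens; pixels are square), "cx", "cy" (the principal point, pixels), "rvec" (rotation vector, rad) and "tvec" (3), from world to camera coordinates, as OpenCV has them; the wrist camera has in their place "mount" (4x4, takes a point from camera to tool coordinates, whose origin is the TCP and whose axes are the flange's). Camera axes: x right, y down, z forward; pixel columns grow to the right and rows downward; lengths in m; the calibration is good to about 2 mm. A picture is of the moment at which its call begins: read the wrist's pose just before it. get_calibration takes no time and is no camera call.
- finish_job(): hands the job in; it is judged then, once.
Trained networks look in the newest picture that a camera, given by its name, has taken for a name from the list of things; names that differ only in an ending like _2 or _b are one class to them, and where a whole thing is asked for, a point or a joint stands for the part that bears it (a point fixed in the world has none). Each returns a list of dicts, best first, with "conf" (0 to 1); they miss things now and then, are a little off and sometimes report something else, mostly with a low value. They report only what shows in the picture. A call takes as long as a camera call.
- look_for(thing, camera): "position" ([column, row] in pixels, amid what is visible of it).
- spot_point(thing, camera): "position" ([column, row] in pixels: a listed point, or the origin of a listed thing).
The state is a dict: "time_s": time; "qpos": joint angles; "joint_vel": joint speeds; "tau": joint torques, N m; "tcp_pos": TCP position; "ee_rot": TCP orientation; "wrist_force": force on the tool from outside, world axes, zero at the start; "ft_torque": the same for the moment, N m; "grip_width": opening from 0.0 (shut) to 1.0 (fully open); "grasp_force": force on a finger pad.
Only numpy, scipy, OpenCV 4.12 (cv2) and the standard library are available. Lean on these libraries where they do the work, as an engineer would, in place of code of your own. Each camera call takes 0.05 s, during which the arm holds its last target. There are 200 camera calls.

## Working session

There is one attempt and no reset: what is moved stays moved. The work goes in short steps, Python scripts to look and compute and a tool call to move; the robot and the scene stay as the last step left them, time stands still between calls to the robot, and variables do not carry over. Pictures are saved under pics/ and viewed, at most 10 in all, crops included, and the job is handed in when it is done.

Besides the shell and the picture viewer there is one more tool, called after "Request:" as a command line: name --argument value ..., lists and objects as JSON in quotes. carry_out: Moves the arm, as the interface text tells. Its arguments: {"type":"object","properties":{"increments":{"type":"array"},"squeeze":{"type":"number"}},"required":["increments"]}

```bash
mkdir -p pics; cat > h.py <<'E'
import numpy as np,cv2
from scipy.spatial.transform import Rotation as R
from workcell import *
def cal(n,shape=(384,512)):
    c=get_calibration(n);f=shape[0]/2/np.tan(np.radians(c["vertical_fov"])/2);return c,f
def pose(n,s=None):
    c,f=cal(n)
    if n=="wrist":
        s=s or read_state();T=np.eye(4);T[:3,:3]=R.from_euler('xyz',s["ee_rot"]).as_matrix();T[:3,3]=s["tcp_pos"]
        T=T@np.array(c["mount"])
    else:
        T=np.eye(4);r=R.from_rotvec(np.ravel(c["rvec"])).as_matrix();T[:3,:3]=r.T;T[:3,3]=-r.T@np.ravel(c["tvec"])
    return T,c,f
def atz(n,uv,z,s=None):
    T,c,f=pose(n,s);d=T[:3,:3]@np.array([(uv[0]-c["cx"])/f,(uv[1]-c["cy"])/f,1]);o=T[:3,3]
    return o+d*(z-o[2])/d[2]
Z={"strip_rocker_press":.051,"downdraft_rocker_press":.096,"burnisher_rocker_press":.071}
E
python3 - <<'E'
from h import *
s=read_state();print(s)
for n in("top","scene"):
    p,d=read_camera(n);cv2.imwrite(f"pics/{n}0.png",p[...,::-1])
    for t in Z:
        for q in spot_point(t,n)[:2]:print(n,t,q["conf"],np.round(q["position"],1),np.round(atz(n,q["position"],Z[t]),4))
    for t in("strip","downdraft","burnisher"):
        for q in spot_point(t,n)[:1]:print(n,t,q["conf"],np.round(q["position"],1),np.round(atz(n,q["position"],0),4))
E
```

```text
{'time_s': 0.0, 'qpos': array([ 1.12049110e+00,  4.94192495e-01,  1.34610705e+00, -1.96085902e-05,
        1.30254500e+00, -9.55159541e-02]), 'joint_vel': array([ 5.09279190e-04,  8.31878175e-04, -8.36831194e-04, -5.76138693e-05,
       -4.75657692e-05, -7.20720124e-04]), 'tau': array([-2.29561665e-03, -8.82154727e+01, -3.83871996e+01, -4.59303355e-04,
        1.01301708e-02, -1.61218588e-05]), 'tcp_pos': array([0.21697429, 0.58574238, 0.23070264]), 'ee_rot': array([-3.14034467e+00, -1.00578566e-04,  2.78680853e+00]), 'wrist_force': array([ 0.79521914, -0.03159337, -0.08433537]), 'ft_torque': array([-0.0102463 ,  0.01214498, -0.01635038]), 'grasp_force': 0.0, 'grip_width': 0.9984011328686396}
top strip_rocker_press 0.67 [183.6 214. ] [0.4886 0.2116 0.051 ]
top downdraft_rocker_press 0.59 [214.4 163.1] [0.6404 0.1177 0.096 ]
top burnisher_rocker_press 0.67 [402.3 190.6] [ 0.5698 -0.458   0.071 ]
top burnisher_rocker_press 0.55 [311.5 187. ] [ 0.5762 -0.1794  0.071 ]
top strip 0.87 [219.9 228.6] [0.4477 0.1027 0.    ]
top downdraft 0.77 [200.8 141.1] [0.7348 0.1743 0.    ]
top burnisher 0.8 [315.4 152. ] [ 0.7045 -0.2056  0.    ]
scene strip_rocker_press 0.58 [309.1 165.7] [0.4754 0.2073 0.051 ]
scene downdraft_rocker_press 0.42 [302.5 201.2] [0.6426 0.1219 0.096 ]
scene downdraft_rocker_press 0.23 [351.7 146.8] [0.4649 0.3643 0.096 ]
scene burnisher_rocker_press 0.63 [107.3 239.6] [ 0.6137 -0.4766  0.071 ]
scene burnisher_rocker_press 0.5 [210.3 209.6] [ 0.5849 -0.1629  0.071 ]
scene strip 0.84 [278.4 177.5] [0.4615 0.1003 0.    ]
scene downdraft 0.84 [321.  237.5] [0.7328 0.1649 0.    ]
```

```bash
python3 -c "
import cv2,numpy as np
a=cv2.imread('pics/top0.png');cv2.imwrite('pics/top0c.png',cv2.resize(a[90:270,130:430],None,fx=2.6,fy=2.6,interpolation=cv2.INTER_CUBIC))"
```

```text
(no output)
```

View pics/top0c.png

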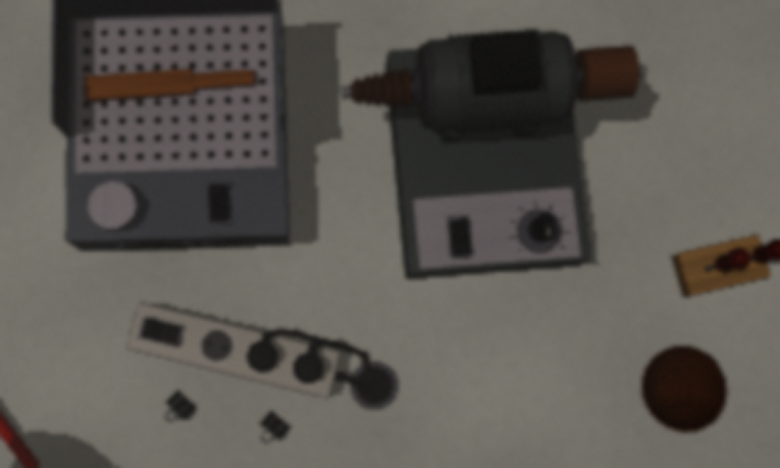

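The top view shows the strip rocker near full-frame (192,217), the downdraft rocker near (214,168) and the burnisher rocker near (307,181). These agree with the networks, and the second burnisher candidate is the right one. I'm moving above the strip switch with the fingers shut.

Request:
carry_out --increments '[[[0,-0.96,-0.64,0,0],[0,-0.96,-0.64,0,0],[0,-0.96,-0.64,0,0],[0,-0.96,-0.64,0,0],[0,-0.96,-0.64,0,0],[0,-0.96,-0.64,0,0],[0,-0.96,-0.64,0,0],[0,-0.96,-0.64,0,0]]]' --squeeze 20

```text
time_s: 1.37
tcp_pos: [0.3261, 0.4358, 0.2314]
ee_rot: [3.141, 0.0, 2.787]
wrist_force: [0.3, -0.3, -0.7]
grip_width: 0.001
grasp_force: 0.0
```

Request:
carry_out --increments '[[[0,-0.96,-0.64,0,0],[0,-0.96,-0.64,0,0],[0,-0.96,-0.64,0,0],[0,-0.96,-0.64,0,0],[0,-0.96,-0.64,0,0],[0,-0.96,-0.64,0,0],[0,-0.96,-0.64,0,0],[0,-0.96,-0.64,0,0]]]'

```text
time_s: 2.03
tcp_pos: [0.4346, 0.2863, 0.2314]
ee_rot: [3.141, 0.0, 2.787]
wrist_force: [0.5, 0.1, -0.2]
grip_width: -0.002
grasp_force: 0.0
```

Request:
carry_out --increments '[[[0,-0.9,-0.6,0.5,0],[0,-0.9,-0.6,0.5,0],[0,-0.9,-0.6,0.5,0],[0,-0.7,-0.5,0,0],[0,0,0,0,0],[0,0,0,0,0]]]'

```text
time_s: 2.53
tcp_pos: [0.4822, 0.22, 0.2013]
ee_rot: [3.142, -0.0, 2.785]
wrist_force: [1.4, 1.0, -0.2]
grip_width: -0.001
grasp_force: 0.0
```

```bash
cat > look.py <<'E'
from h import *
import sys
s=read_state();print(s["tcp_pos"],s["ee_rot"],s["wrist_force"],s["grip_width"])
p,d=read_camera("wrist");cv2.imwrite(f"pics/{sys.argv[1]}.png",p[...,::-1])
Rm=R.from_euler('xyz',s["ee_rot"]).as_matrix()
for t in sys.argv[2:]:
    for q in spot_point(t,"wrist")[:2]:
        w=atz("wrist",q["position"],Z[t],s);u,v=np.round(q["position"]).astype(int)
        print(t,q["conf"],u,v,np.round(w,4),"depth z",np.round((pose("wrist",s)[0]@np.r_[d[v,u]*np.array([(u-pose("wrist",s)[1]["cx"])/pose("wrist",s)[2],(v-pose("wrist",s)[1]["cy"])/pose("wrist",s)[2],1]),1])[:3],4),"shift units",np.round(Rm.T@(w-s["tcp_pos"])/.02,2))
E
python3 look.py w1 strip_rocker_press
```

```text
[0.48217698 0.22001609 0.20125297] [ 3.14158146e+00 -9.49791685e-05  2.78520642e+00] [ 1.40291131  0.99469606 -0.21692591] -0.0007800635162708385
strip_rocker_press 0.68 241 182 [0.4839 0.2016 0.051 ] depth z [0.4839 0.2018 0.0518] shift units [-0.4  -0.83  7.51]
```

View pics/w1.png

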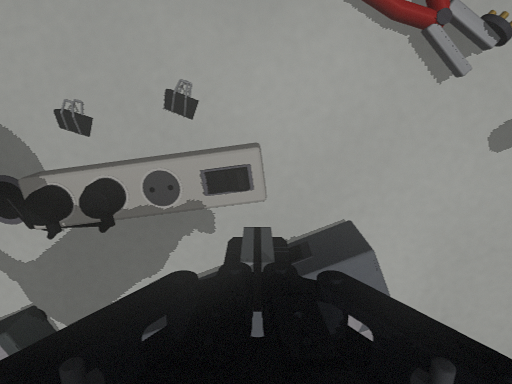

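The wrist view has the strip rocker spanning (206,183) to (250,178), and the reported press point (241,182) agrees with it. I'll descend to 10 mm above it, then press slowly.

Request:
carry_out --increments '[[[0,-0.18,-0.36,0.5,0],[0,-0.17,-0.36,1,0],[0,0,0,1,0],[0,0,0,1,0],[0,0,0,1,0],[0,0,0,1,0],[0,0,0,1,0],[0,0,0,0.4,0]]]'

```text
time_s: 3.3
tcp_pos: [0.4821, 0.2051, 0.0615]
ee_rot: [-3.14, -0.002, 2.788]
wrist_force: [-0.8, 0.5, 0.1]
grip_width: 0.001
grasp_force: 0.0
```

Request:
carry_out --increments '[[[0,0,0,0,0],[0,0,0,0.1,0],[0,0,0,0.1,0],[0,0,0,0.1,0],[0,0,0,0.1,0],[0,0,0,0.05,0],[0,0,0,0.05,0],[0,0,0,0,0]]]'

```text
time_s: 3.97
tcp_pos: [0.4834, 0.2046, 0.0533]
ee_rot: [-3.142, -0.0, 2.787]
wrist_force: [0.6, 0.4, 0.5]
grip_width: 0.005
grasp_force: 0.0
```

Request:
carry_out --increments '[[[0,0,0,0.05,0],[0,0,0,0.05,0],[0,0,0,0.05,0],[0,0,0,0,0]]]'

```text
time_s: 4.3
tcp_pos: [0.4836, 0.2048, 0.0503]
ee_rot: [3.141, 0.0, 2.787]
wrist_force: [-0.1, 3.1, 3.4]
grip_width: 0.004
grasp_force: 1.5
```

Request:
carry_out --increments '[[[0,0,0,0.05,0],[0,0,0,0.05,0],[0,0,0,0.05,0],[0,0,0,0.03,0],[0,0,0,0,0]]]'

```text
time_s: 4.72
tcp_pos: [0.4835, 0.2046, 0.0466]
ee_rot: [-3.142, 0.0, 2.787]
wrist_force: [1.3, 2.1, 1.8]
grip_width: -0.001
grasp_force: 1.0
```

Request:
carry_out --increments '[[[0,0,0,0.04,0],[0,0,0,0.03,0],[0,0,0,0,0]]]'

```text
time_s: 4.97
tcp_pos: [0.4835, 0.2046, 0.0453]
ee_rot: [3.142, 0.0, 2.787]
wrist_force: [0.5, 1.7, 8.2]
grip_width: -0.002
grasp_force: 4.3
```

8 N at flat, so the strip switch is pressed. Retracting and going to the downdraft switch.

Request:
carry_out --increments '[[[0,0,0,-0.3,0],[0,0,0,-1,0],[0,0,0,-1,0],[0,0,0,-1,0],[0,0,0,-1,0],[0,0,0,-1,0],[0,0,0,-1,0],[0,0,0,-1,0]]]'

```text
time_s: 5.63
tcp_pos: [0.4827, 0.2043, 0.1923]
ee_rot: [-3.141, -0.001, 2.787]
wrist_force: [0.9, 0.2, 0.1]
grip_width: 0.004
grasp_force: 0.0
```

Request:
carry_out --increments '[[[0,-0.98,-0.14,-0.5,0],[0,-0.98,-0.14,-0.5,0],[0,-0.98,-0.14,0,0],[0,-0.98,-0.14,0,0],[0,-0.98,-0.14,0,0],[0,-0.98,-0.14,0,0],[0,-0.98,-0.14,0,0],[0,-0.98,-0.14,0,0]]]'

```text
time_s: 6.3
tcp_pos: [0.6228, 0.1283, 0.2111]
ee_rot: [-3.141, -0.001, 2.787]
wrist_force: [-0.3, 0.9, -0.5]
grip_width: -0.003
grasp_force: 0.0
```

Request:
carry_out --increments '[[[0,-0.5,-0.07,0,0],[0,0,0,0,0],[0,0,0,0,0]]]'

```text
time_s: 6.55
tcp_pos: [0.6309, 0.1243, 0.2109]
ee_rot: [-3.141, -0.001, 2.786]
wrist_force: [-0.8, -0.5, 0.4]
grip_width: -0.002
grasp_force: 0.0
```

```bash
python3 look.py w2 downdraft_rocker_press
```

```text
[0.63087094 0.12430706 0.21093206] [-3.14110683e+00 -1.13129304e-03  2.78627121e+00] [-0.79392902 -0.54703194  0.44924658] -0.002430634304510247
downdraft_rocker_press 0.8 261 199 [0.6445 0.1221 0.096 ] depth z [0.6441 0.1221 0.0982] shift units [-0.68  0.14  5.75]
```

View pics/w2.png

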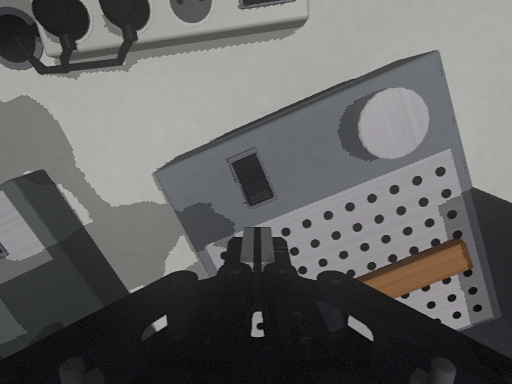

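The downdraft rocker runs from (238,156) to (263,204). Its raised far end at (261,199) matches the report.

Request:
carry_out --increments '[[[0,-0.34,0.07,0.5,0],[0,-0.34,0.07,1,0],[0,0,0,1,0],[0,0,0,1,0],[0,0,0,1,0],[0,0,0,0.6,0],[0,0,0,0.1,0],[0,0,0,0,0]]]'

```text
time_s: 7.32
tcp_pos: [0.6448, 0.1224, 0.1067]
ee_rot: [-3.141, -0.001, 2.787]
wrist_force: [0.2, 0.4, -0.5]
grip_width: -0.001
grasp_force: 0.0
```

Request:
carry_out --increments '[[[0,0,0,0.1,0],[0,0,0,0.1,0],[0,0,0,0.1,0],[0,0,0,0.05,0],[0,0,0,0.05,0],[0,0,0,0,0]]]'

```text
time_s: 7.82
tcp_pos: [0.6452, 0.1222, 0.0993]
ee_rot: [-3.142, 0.0, 2.787]
wrist_force: [-0.2, 0.4, 0.2]
grip_width: -0.002
grasp_force: 0.0
```

Request:
carry_out --increments '[[[0,0,0,0.05,0],[0,0,0,0.05,0],[0,0,0,0.05,0],[0,0,0,0.05,0],[0,0,0,0.05,0],[0,0,0,0.05,0],[0,0,0,0.05,0],[0,0,0,0,0]]]'

```text
time_s: 8.48
tcp_pos: [0.6453, 0.1223, 0.0921]
ee_rot: [3.142, 0.0, 2.787]
wrist_force: [2.9, 0.2, 3.8]
grip_width: 0.001
grasp_force: 1.6
```

Request:
carry_out --increments '[[[0,0,0,0.04,0],[0,0,0,0.04,0],[0,0,0,0,0]]]'

```text
time_s: 8.73
tcp_pos: [0.6454, 0.1223, 0.0907]
ee_rot: [3.141, 0.0, 2.787]
wrist_force: [2.0, 0.8, 6.6]
grip_width: -0.001
grasp_force: 3.2
```

Request:
carry_out --increments '[[[0,0,0,-0.3,0],[0,0,0,-1,0],[0,0,0,-1,0],[0,0,0,-1,0],[0,0,0,-1,0],[0,0,0,-1,0],[0,0,0,-1,0],[0,0,0,-0.7,0]]]'

```text
time_s: 9.4
tcp_pos: [0.6449, 0.1223, 0.2324]
ee_rot: [3.142, -0.0, 2.787]
wrist_force: [0.3, 0.4, -0.7]
grip_width: -0.001
grasp_force: 0.0
```

Request:
carry_out --increments '[[[0,-0.13,-0.92,0,0],[0,-0.13,-0.92,0,0],[0,-0.13,-0.92,0,0],[0,-0.13,-0.92,0,0],[0,-0.13,-0.92,0,0],[0,-0.13,-0.92,0,0],[0,-0.13,-0.92,0,0],[0,-0.13,-0.92,0,0]]]'

```text
time_s: 10.07
tcp_pos: [0.6125, -0.0237, 0.2305]
ee_rot: [-3.141, -0.002, 2.787]
wrist_force: [0.9, 0.2, -0.7]
grip_width: -0.002
grasp_force: 0.0
```

Request:
carry_out --increments '[[[0,-0.15,-1,0,0],[0,-0.15,-1,0,0],[0,-0.15,-1,0,0],[0,-0.15,-1,0,0],[0,-0.15,-1,0,0],[0,-0.15,-1,0.5,0],[0,-0.15,-1,0.5,0],[0,0,0,0,0]]]'

```text
time_s: 10.73
tcp_pos: [0.5826, -0.1641, 0.2088]
ee_rot: [-3.141, -0.004, 2.785]
wrist_force: [-0.0, 0.6, -0.5]
grip_width: 0.002
grasp_force: 0.0
```

```bash
python3 look.py w3 burnisher_rocker_press; python3 - <<'E'
from h import *
p,d=read_camera("top");cv2.imwrite("pics/t1.png",cv2.resize(p[130:250,160:330,::-1],None,fx=4,fy=4,interpolation=cv2.INTER_CUBIC))
E
```

```text
[ 0.58262099 -0.16405948  0.20884223] [-3.14077175 -0.00366979  2.78466215] [-0.00404984  0.64888294 -0.50991914] 0.0016980494779025663
burnisher_rocker_press 0.85 254 179 [ 0.5822 -0.1683  0.071 ] depth z [ 0.5822 -0.1679  0.0727] shift units [-0.08 -0.2   6.89]
```

View pics/w3.png

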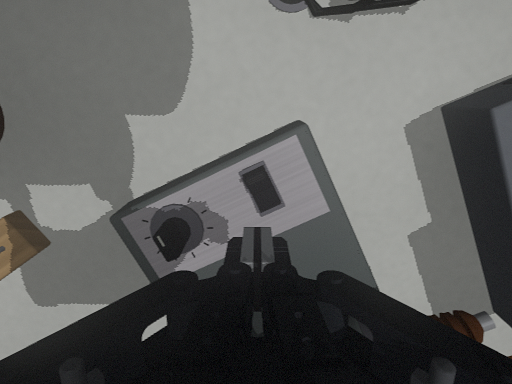

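View pics/t1.png

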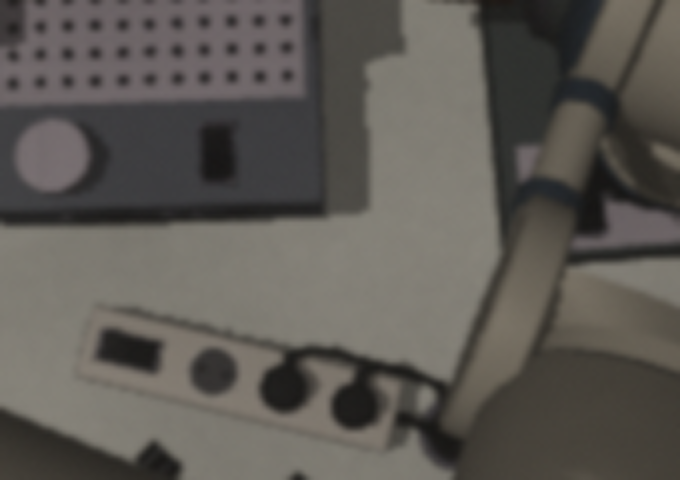

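The burnisher rocker runs from (252,168) to (275,210), and its raised end faces the robot. I'll press about 3 mm further out than the network reported. The top view shows the strip and tin undisturbed.

Request:
carry_out --increments '[[[0,0.1,-0.2,0.5,0],[0,0,0,1,0],[0,0,0,1,0],[0,0,0,1,0],[0,0,0,1,0],[0,0,0,1,0],[0,0,0,0.7,0],[0,0,0,0,0]]]'

```text
time_s: 11.55
tcp_pos: [0.5797, -0.1633, 0.0838]
ee_rot: [3.141, -0.005, 2.788]
wrist_force: [-0.5, 0.4, -0.9]
grip_width: -0.0
grasp_force: 0.0
```

Request:
carry_out --increments '[[[0,0,0,0.1,0],[0,0,0,0.1,0],[0,0,0,0.1,0],[0,0,0,0.05,0],[0,0,0,0,0]]]'

```text
time_s: 11.97
tcp_pos: [0.5816, -0.1647, 0.0801]
ee_rot: [-3.142, 0.001, 2.787]
wrist_force: [-0.3, -0.1, 0.8]
grip_width: 0.006
grasp_force: 0.0
```

Request:
carry_out --increments '[[[0,0.06,-0.15,0,0],[0,0,0,0.1,0],[0,0,0,0.1,0],[0,0,0,0.05,0],[0,0,0,0.05,0],[0,0,0,0.05,0],[0,0,0,0,0],[0,0,0,0,0]]]'

```text
time_s: 12.63
tcp_pos: [0.5792, -0.167, 0.0726]
ee_rot: [-3.142, -0.0, 2.787]
wrist_force: [0.0, -0.2, 0.9]
grip_width: -0.0
grasp_force: 0.1
```

Request:
carry_out --increments '[[[0,0,0,0.05,0],[0,0,0,0.05,0],[0,0,0,0.05,0],[0,0,0,0.05,0],[0,0,0,0,0]]]'

```text
time_s: 13.05
tcp_pos: [0.579, -0.167, 0.0685]
ee_rot: [-3.142, -0.0, 2.787]
wrist_force: [-2.5, -0.2, 2.4]
grip_width: 0.001
grasp_force: 1.2
```

Request:
carry_out --increments '[[[0,0,0,0.05,0],[0,0,0,0.05,0],[0,0,0,0.03,0],[0,0,0,0,0]]]'

```text
time_s: 13.38
tcp_pos: [0.5792, -0.1671, 0.066]
ee_rot: [-3.142, -0.0, 2.787]
wrist_force: [-3.6, 0.0, 5.1]
grip_width: 0.005
grasp_force: 2.3
```

Request:
carry_out --increments '[[[0,0,0,0.04,0],[0,0,0,0,0]]]'

```text
time_s: 13.55
tcp_pos: [0.5793, -0.1671, 0.0654]
ee_rot: [-3.142, 0.0, 2.787]
wrist_force: [-4.0, -0.1, 8.6]
grip_width: -0.003
grasp_force: 4.2
```

Request:
carry_out --increments '[[[0,0,0,-0.3,0],[0,0,0,-1,0],[0,0,0,-1,0],[0,0,0,-1,0],[0,0,0,-1,0],[0,0,0,-1,0],[0,0,0,-1,0],[0,0,0,-1,0]]]'

```text
time_s: 14.22
tcp_pos: [0.5795, -0.167, 0.2126]
ee_rot: [3.141, 0.001, 2.787]
wrist_force: [-0.6, 0.0, -0.5]
grip_width: -0.0
grasp_force: 0.0
```

```bash
python3 look.py w4 burnisher_rocker_press; python3 -c "
import cv2
a=cv2.imread('pics/w3.png')[130:250,200:320];b=cv2.imread('pics/w4.png')[130:250,200:320]
cv2.imwrite('pics/w34.png',cv2.resize(cv2.hconcat([a,b]),None,fx=3,fy=3))"
```

```text
[ 0.57945619 -0.16697231  0.21260328] [3.14143251e+00 7.40416137e-04 2.78683671e+00] [-0.57835627  0.0412996  -0.51247342] -0.0004433377863969484
burnisher_rocker_press 0.68 256 176 [ 0.5786 -0.169   0.071 ] depth z [ 0.5796 -0.1689  0.0679] shift units [ 0.01 -0.11  7.08]
```

View pics/w34.png

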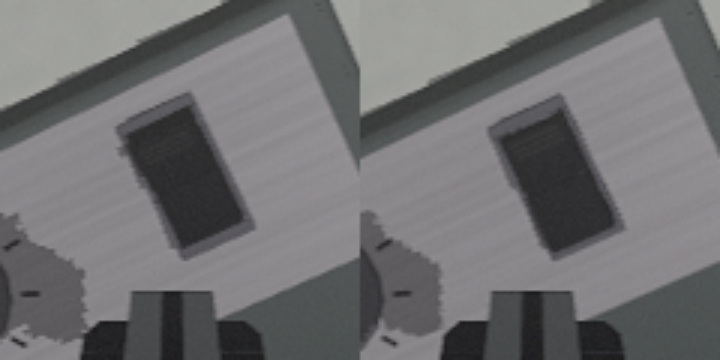

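The before/after pair shows the burnisher's raised end gone down: measured height at the press point fell from 73 to 68 mm. The arm is clear of everything.

```bash
python3 -c "
from workcell import *
print(finish_job())"
```

```text
the job is handed in; nothing more can be done
None
```

I pressed all three rockers flat in order (socket strip, extraction box, burnisher) with readings under 9 N, lifted the arm clear, and handed the job in at about 14 s. The hand-in returned no verdict. I checked only the burnisher by camera afterwards; the strip and extraction box I judged on from their press depth and force.

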